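# Slide the kiln shelf home into its locating notches

### The arm

A 6-joint arm with a two-finger parallel gripper is mounted at the origin on the work surface. World frame = base frame: x ahead of the robot, y to its left, z up, the work surface at z = 0. Lengths are in m, angles in degrees, forces in N, time in s.
With the tool pointing down it reaches from about 0.25 to 0.725 m from the base axis. Payload 9.7 kg.
Tool frame: the origin (TCP) lies between the finger pads; the fingertips stand 11 mm ahead of it and the grasp point (between the pads) lies 8 mm behind it; z points along the fingers, y is the line along which they close (so a half turn about z gives the same grasp; the last joint's range is limited). The gripper opens to 85 mm and grips with 20 to 120 N. Pads are 22 mm wide; open, the fingers measure 114 mm over their backs; the gripper's body (76 mm by 85 mm) begins 54 mm behind the grasp point. The pads swing forward as they close: fully open they stand 13 mm farther back than shut.
Start: joints at [-73.453, 4.979, 10.078, 95.1, 0, 90], TCP at [0.157, -0.527, 0.203] pointing down, gripper open.
Joint ranges: [-179.16, 179.16], [-48.56, 103.87], [-65.8, 70.77], [-126.05, 130.52], [-82.76, 87.17], [-180, 180]. Speed limits (degrees/s): [127.2, 127.2, 147.25, 180, 180, 180].

### API

Orientations are given as [roll, pitch, yaw] about the fixed x, y, z axes, in that order (R = Rz(yaw) Ry(pitch) Rx(roll)).
In Python, from workcell import monitor, cams, ticket gives the robot as it stands.
- The arm moves only by the tool carry_out, never from a script. Its argument "plan" is a list of rows, each an object with "travel": the shift along the world's x, y, z as a fraction of full scale, a list of three; "angular": the turn, a rotation vector about the world's x, y, z as a fraction of full scale, a list of three; "grip": the gripper's target within -1 to 1 (fully open at 1, half-way at 0, shut at -1). In form: [{"travel": [x, y, z], "angular": [ax, ay, az], "grip": grip}, ...]. A call has 1 to 8 rows; each row is the pose to reach, as a shift and turn from the pose commanded when the call began; what a row does not reach only later rows make up. Full scale, the value 1, is 300 mm for a shift and 0.5 rad for a turn. A row lasts 1/12 s, in which the tool goes at most 41.7 mm and 7.16 degrees, less where a joint would pass 70% of its speed; a pose out of reach is approached as far as the arm can. A call with a number of a shift or a turn outside -1 to 1 is refused whole. A call with a gripper value outside its range is refused whole. The fingers move at their own pace and stop on an object; "grip_force" is the grip in N (left out, the last holds). Time passes only in rows, so rows that repeat a pose let the fingers close. It gives the time, the measured TCP pose, the force, the opening and the grip force at its end, in the units of the state.
- monitor.get_obs(): the state, without advancing time (a new reading comes with each control period).
- cams.camera(name): name is "scene" or "side" or "wrist"; returns a dict with "frame" (480x640x3 uint8, red, green, blue), "mtx" (3x3 intrinsics, pixels), "view" (4x4, takes a point from world to camera coordinates); the wrist camera has in their place "T_tool_cam" (4x4, takes a point from camera to tool coordinates, whose origin is the TCP and whose axes are the flange's). Camera axes: x right, y up, looking along -z (the intrinsics and any distortion apply to the point x, -y, -z); pixel columns grow to the right and rows downward; lengths in m; the calibration is good to about 2 mm. The wrist camera is an equidistant fisheye: a pixel r from the principal point sees the ray r / f radians off the axis. A picture is of the moment at which its call begins: read the wrist's pose just before it. There is no depth.
- ticket.job_done(): hands the job in; it is judged then, once.
The state is a dict: "time": time; "q": joint angles; "qd": joint speeds; "joint_efforts": joint torques, N m; "ee_pos": TCP position; "tcp_rot": TCP orientation; "wrist_force": force on the tool from outside, world axes, zero at the start; "torque": the same for the moment, N m; "opening": finger opening in m; "grasp_force": force on a finger pad.
Only numpy, scipy, OpenCV 4.12 (cv2) and the standard library are available. Lean on these libraries where they do the work, as an engineer would, in place of code of your own. Each camera call takes 0.05 s, during which the arm holds its last target. There are 200 camera calls.

### The job

With the fingertips, slowly push the loaded kiln shelf by its trailing edge along the rails of the loading stand until you feel it drop into the locating notches, stop pushing there rather than ramming it, and take the hand away. The shelf must end fully down at both ends with the three rings still on it. Do not grip or lift the shelf or the rings, and leave everything else on the bench where it is.

Things in the scene. Friction and masses are not known exactly. Their poses are not given: they have to be found in the camera images.
- stand: Fixed sheet-steel loading stand, 420 mm long, 179 mm wide (230 mm over its low side handles), 64 mm high. x is the slide direction, z up; origin on the bench at mid-width, 100 mm short of its far (+x) end. Guide lips along both sides, 64 mm high, keep the board square with 3.5 mm play each side. A fingertip can hang between the two rails: open 66 mm wide down to foot ties 8 mm above the bench.
- notch_zone (a point): Fixed point of the stand, at its x = 0, mid-width, at the rail tops, 55 mm above the bench. Each rail strip has 17 mm long, 9 mm deep notches: one for the leading foot and, on an inner track 141 mm before it, one for the trailing foot. The strips are adjustable: the leading notch lies anywhere within 20 mm either way along x of this point, to be seen as gaps or felt. Upright far walls block the board there.
- board: Loose white kiln shelf, slab 150 (x) by 160 by 14 mm, 0.26 to 0.48 kg, with a white tile 8 mm high on it. Origin: centre of the slab's underside; x is the slide direction. It rides on four 7 mm high feet (12 mm long; at x = +81 and -60 mm): underside 62 mm above the bench while sliding, 55 mm when all feet are in the notches. Starts 50 to 120 mm short. Slides at up to 6 N; at the notch the resistance rises sharply.
- lead_bar (a point): Middle of the top of the steel bar across the board's leading end (12 mm long in x, 160 mm wide), 81 mm ahead of the board's origin and 12 mm above its underside: 74 mm above the bench while sliding, 67 mm when dropped in.
- trail_edge (a point): Centre of the board's flat trailing edge face (160 mm wide, 14 mm high), 75 mm behind the board's origin, half-way up its thickness: 69 mm above the bench while sliding, 62 mm when dropped in. This is the face to push on, towards +x of the stand.
- ring_a: Amber glass finger ring lying flat on the board's tile, 24 mm across, 8 mm high; origin at the centre of its underside, 22 mm above the board's underside.
- ring_b: Amber glass finger ring lying flat on the board's tile, 24 mm across, 8 mm high; origin at the centre of its underside, 22 mm above the board's underside.
- ring_c: Amber glass finger ring lying flat on the board's tile, 24 mm across, 8 mm high; origin at the centre of its underside, 22 mm above the board's underside.
- frit_jar: Bystander, to be left alone: closed glass jar of glass grains, 56 mm across, 70 mm tall; origin under its centre.
- post_short: Bystander, to be left alone: plain white ceramic kiln post, 38 mm across, 45 mm tall; origin under its centre.
- post_tall: Bystander, to be left alone: plain white ceramic kiln post, 38 mm across, 70 mm tall; origin under its centre.
- binder: Bystander, to be left alone: amber bottle, 48 mm across, 100 mm tall; origin under its centre.
- cup: Bystander, to be left alone: open steel cup, 68 mm across, 75 mm tall; origin under its centre.
- brush: Bystander, to be left alone: brush with a handle, lying on the bench; origin near its middle, on its underside.
Mind the look-alikes: they are no part of the job. Leave any blue look-alike of the board alone.

How it is judged (in metres and radians):
At the end, for the whole second after the job is handed in: The board lies in the stand with all four feet in the notches: both its leading bar and trailing edge are at most 3 mm above their fully dropped height, it is square in the stand and at rest, and all three rings lie flat on it within 80 mm of its middle (z of lead_bar in the frame of stand between 0.062 and 0.07 m and z of trail_edge in the frame of stand between 0.057 and 0.065 m and x of lead_bar in the frame of stand between -0.03 and 0.03 m and angle between the x axis of board and the x axis of stand, either way round below 0.06 rad and linear speed of board below 0.01 m/s and z of ring_a in the frame of board between 0.012 and 0.03 m and horizontal distance between each of ring_a, ring_b, ring_c and board below 0.08 m and z of ring_b in the frame of board between 0.012 and 0.03 m and z of ring_c in the frame of board between 0.012 and 0.03 m); the robot touches nothing.
It fails at once if the board is lifted off its rails (more than 13 mm above its sliding height) (z of board in the frame of stand above 0.075 m).
It fails at once if the board is rammed: pushed with more than 70 N (contact force between any of the fingers, the arm and board above 70 N).
It fails at once if a ring is picked up or knocked off the board (z of any of ring_a, ring_b, ring_c in the frame of board above 0.045 m or z of any of ring_a, ring_b, ring_c in the frame of board below -0.01 m).
It fails at once if a bystander is shifted by more than 30 mm (distance of any of frit_jar, post_short, post_tall, binder, cup, brush from where it was at the start of the episode above 0.03 m).
It also fails if it takes over 35 s, if anything falls off the work surface, if the arm or the gripper's body presses on something with over 40 N, if the wrist force passes 120 N, or if a joint passes its speed limit or range.

## Working session

There is one attempt and no reset: what is moved stays moved. The work goes in short steps, Python scripts to look and compute and a tool call to move; the robot and the scene stay as the last step left them, time stands still between calls to the robot, and variables do not carry over. Pictures are saved under pics/ and viewed, at most 10 in all, crops included, and the job is handed in when it is done.

Besides the shell and the picture viewer there is one more tool, called after "Request:" as a command line: name --argument value ..., lists and objects as JSON in quotes. carry_out: Moves the arm, as the interface text tells. Its arguments: {"type":"object","properties":{"plan":{"type":"array","items":{"type":"object","properties":{"travel":{"type":"array","items":{"type":"number"}},"angular":{"type":"array","items":{"type":"number"}},"grip":{"type":"number"}}}},"grip_force":{"type":"number"}},"required":["plan"]}

```bash
mkdir -p pics; python3 - <<'E'
from workcell import monitor, cams
import cv2,pickle
o=monitor.get_obs();print(o)
d={}
for n in("scene","side","wrist"):
    c=cams.camera(n);d[n]=c;cv2.imwrite(f"pics/{n}0.png",c["frame"][:,:,::-1])
    print(n,{k:v for k,v in c.items() if k!="frame"})
pickle.dump((o,d),open("s0.pkl","wb"))
E
```

```text
{'time': 0.0, 'q': array([-7.34562986e+01,  5.01113783e+00,  1.00331373e+01,  9.50987330e+01,
       -1.53490148e-03,  9.00019122e+01]), 'qd': array([-0.0083591 , -0.01722012,  0.08861955,  0.08390728, -0.07902571,
       -0.0653337 ]), 'joint_efforts': array([ 2.73596861e-04, -5.20383918e+01,  4.64807689e+01,  1.61893247e-02,
        2.06060014e-05,  9.41772868e-06]), 'ee_pos': array([ 0.15652608, -0.52697639,  0.20257093]), 'tcp_rot': array([-1.79923267e+02,  1.53746107e-03,  1.65417912e+01]), 'wrist_force': array([0.47513896, 0.84396797, 1.01185419]), 'torque': array([ 0.01959578, -0.00597942, -0.01147864]), 'grasp_force': 0.0, 'opening': 0.08550087267654329}
scene {'mtx': array([[507.13170342,   0.        , 323.66293256],
       [  0.        , 507.13170342, 245.91071035],
       [  0.        ,   0.        ,   1.        ]]), 'view': array([[-0.70299275,  0.71110362,  0.01152487,  0.32870226],
       [-0.41979367, -0.42797728,  0.80038036,  0.16285562],
       [ 0.57408576,  0.55782352,  0.59938173, -1.32635912],
       [ 0.        ,  0.        ,  0.        ,  1.        ]])}
side {
[... 240 characters left out ...]
0.41740035, -0.62428877,  0.66033361, -0.26289751],
       [-0.37204074,  0.54557014,  0.75095866, -1.16192929],
       [ 0.        ,  0.        ,  0.        ,  1.        ]])}
wrist {'mtx': array([[371.64829954,   0.        , 314.91460633],
       [  0.        , 371.64829954, 241.83305331],
       [  0.        ,   0.        ,   1.        ]]), 'T_tool_cam': array([[-5.09036192e-05,  9.61945146e-01,  2.73242627e-01,
         6.96108021e-02],
       [ 9.99999888e-01, -7.95507636e-05,  4.66351410e-04,
        -9.22495387e-04],
       [ 4.70341134e-04,  2.73242621e-01, -9.61945034e-01,
        -1.71488845e-01],
       [ 0.00000000e+00,  0.00000000e+00,  0.00000000e+00,
         1.00000000e+00]])}
```

View pics/scene0.png

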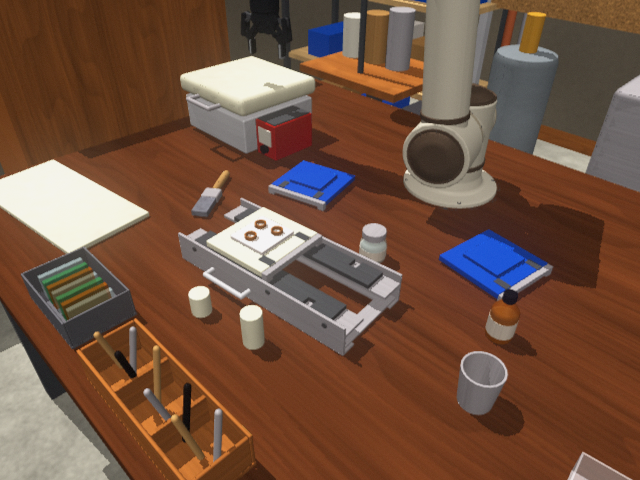

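View pics/side0.png

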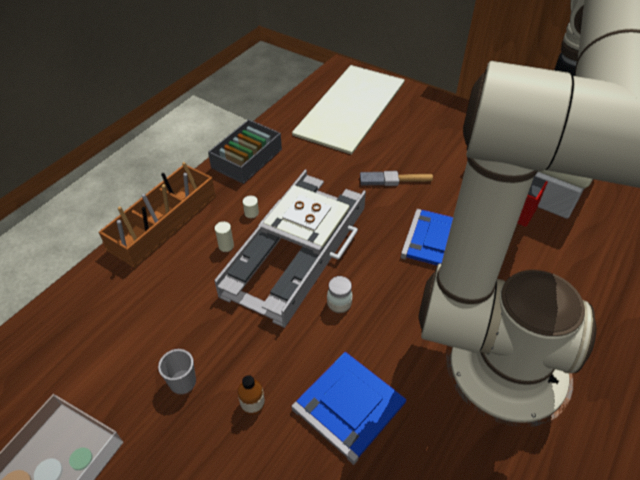

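The scene picture shows the stand with the white board at its back-left end (about 265,238), and the open rails run to the lower right (about 370,300). The side picture shows the same, with the far end at about (250,300). I'll zoom in on both.

```bash
python3 - <<'E'
import cv2
a=cv2.imread("pics/scene0.png")[190:350,170:410];cv2.imwrite("pics/sc.png",cv2.resize(a,None,fx=3.3,fy=3.3,interpolation=cv2.INTER_CUBIC))
a=cv2.imread("pics/side0.png")[165:330,205:375];cv2.imwrite("pics/si.png",cv2.resize(a,None,fx=3.6,fy=3.6,interpolation=cv2.INTER_CUBIC))
E
```

```text
(no output)
```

View pics/sc.png

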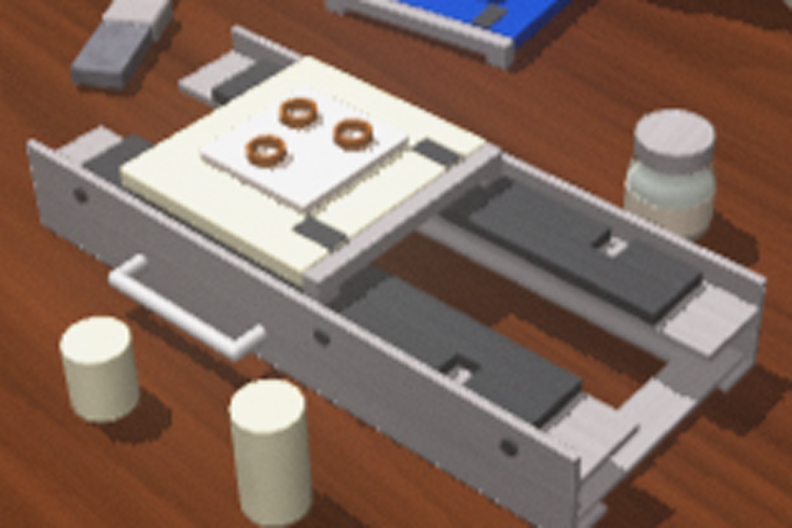

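View pics/si.png

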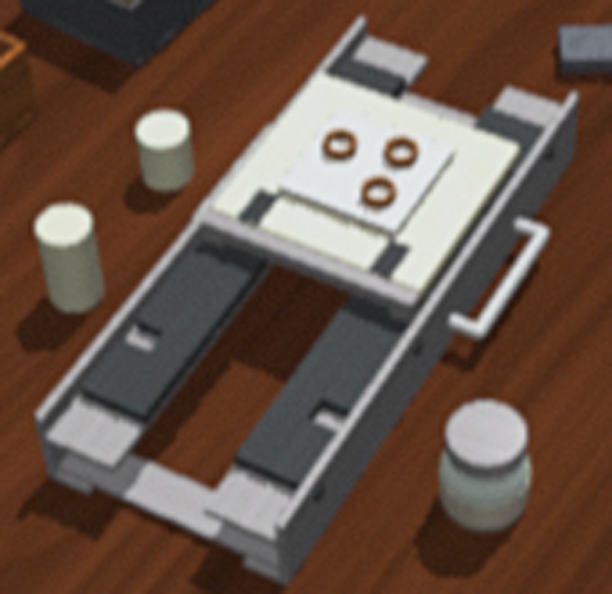

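The crops show the four lip corners, the board's trailing corners and the leading notches clearly: scene crop (458,370) and (612,243), side crop (140,338) and (328,412). Next I'll triangulate them.

```bash
cat > h.py <<'E'
import numpy as np,pickle,cv2
o,d=pickle.load(open("s0.pkl","rb"))
F=np.diag([1,-1,-1])
P={n:d[n]["mtx"]@F@d[n]["view"][:3] for n in("scene","side")}
full=lambda n,p:np.array([170+p[0]/3.3,190+p[1]/3.3]) if n=="scene" else np.array([205+p[0]/3.6,165+p[1]/3.6])
def onz(n,p,z):
    M=P[n];H=np.c_[M[:,0],M[:,1],M[:,2]*z+M[:,3]];w=np.linalg.solve(H,[*full(n,p),1]);return w[:2]/w[2]
def tri(a,b):
    X=cv2.triangulatePoints(P["scene"],P["side"],full("scene",a),full("side",b))[:,0];return X[:3]/X[3]
E
python3 - <<'E'
from h import *
np.set_printoptions(precision=4,suppress=True)
pts=dict(farJ=((763,283),(285,530),.064,(.1,.0895)),farP=((578,460),(40,415),.064,(.1,-.0895)),
nearP=((32,145),(362,18),.064,(-.32,-.0895)),nearJ=((235,30),(575,97),.064,(-.32,.0895)),
tJ=((308,57),(520,145),.076,0),tP=((122,172),(330,72),.076,0),
nP=((458,370),(140,338),.055,0),nJ=((612,243),(328,412),.055,0),
barJ=((497,150),(412,297),.074,0),barP=((308,280),(200,215),.074,0),
rA=((298,110),(400,152),.086,0),rB=((353,132),(378,190),.086,0),rC=((266,150),(340,145),.086,0))
R={k:(tri(a,b),onz("scene",a,z),onz("side",b,z)) for k,(a,b,z,_) in pts.items()}
W=[];S=[]
for k in list(pts)[:4]: W.append((R[k][1]+R[k][2])/2);S.append(pts[k][3])
W=np.array(W);S=np.array(S)
A=W-W.mean(0);B=S-S.mean(0)
th=np.arctan2((B[:,0]*A[:,1]-B[:,1]*A[:,0]).sum(),(A*B).sum())
Rm=np.array([[np.cos(th),-np.sin(th)],[np.sin(th),np.cos(th)]]);t=W.mean(0)-Rm@S.mean(0)
print("yaw",np.degrees(th),"origin",t,"res mm",1e3*(W-(S@Rm.T+t)))
for k,v in R.items(): print(k,v[0],v[1],v[2],"stand",(v[1]-t)@Rm,(v[2]-t)@Rm)
E
```

```text
yaw 96.11317706745253 origin [0.5453 0.0954] res mm [[ 1.9343 -1.0279]
 [-2.0578 -2.7601]
 [-2.4621  1.0343]
 [ 2.5856  2.7536]]
farJ [0.446  0.1802 0.0568] [0.4528 0.1834] [0.4424 0.1851] stand [0.0974 0.0826] [0.1002 0.0927]
farP [0.6213 0.1995 0.0604] [0.624  0.2023] [0.6192 0.2009] stand [ 0.0979 -0.0897] [ 0.097  -0.0847]
nearP [ 0.6658 -0.2156  0.0611] [ 0.6678 -0.2112] [ 0.664  -0.2132] stand [-0.3179 -0.0892] [-0.3195 -0.0852]
nearJ [ 0.4927 -0.235   0.0589] [ 0.4966 -0.2311] [ 0.4893 -0.2281] stand [-0.3194  0.0832] [-0.3157  0.0901]
tJ [ 0.4923 -0.1581  0.073 ] [ 0.4948 -0.1556] [ 0.4905 -0.1547] stand [-0.2442  0.0769] [-0.2429  0.0811]
tP [ 0.6468 -0.1478  0.0675] [ 0.6532 -0.1352] [ 0.642 -0.142] stand [-0.2408 -0.0827] [-0.2463 -0.0708]
nP [0.6141 0.1097 0.0532] [0.6148 0.1083] [0.6121 0.1129] stand [ 0.0055 -0.0704] [ 0.0103 -0.0683]
nJ [0.4768 0.0936 0.0543] [0.4774 0.0941] [0.4764 0.0942] stand [0.0059 0.0677] [0.0062 0.0687]
barJ [ 0.4769 -0.0008  0.0726] [0.4785 0.0011] [ 0.4764 -0.0003] stand [-0.0867  0.0765] [-0.0878  0.0787]
barP [0.6366 0.0155 0.0722] [0.6374 0.0148] [0.6346 0.0185] stand [-0.09   -0.0829] [-0.0859 -0.0806]
rA [ 0.5498 -0.0959  0.0878] [ 0.5473 -0.1013] [ 0.5498 -0.095 ] stand [-0.1958  0.019 ] [-0.1898  0.0158]
rB [ 0.5412 -0.0566  0.0882] [ 0.5388 -0.0604] [ 0.542  -0.0573] stand [-0.1542  0.0231] [-0.1515  0.0196]
rC [ 0.5883 -0.0794  0.0863] [ 0.5874 -0.0822] [ 0.5876 -0.0779] stand [-0.181  -0.0229] [-0.1768 -0.0236]
```

```bash
python3 - <<'E'
from h import *
np.set_printoptions(precision=3,suppress=True)
f=lambda p,z:onz("scene",((p[0]-170)*3.3,(p[1]-190)*3.3),z)
for p in[(250,154),(192,128),(312,122),(262,156),(312,143)]:print(p,f(p,0))
for z in(.1,.13,.16):print(z,[f(p,z) for p in[(182,82),(243,106),(314,78)]])
for p in [(229,175),(200,213)]:print("brush",f(p,0.01))
c=P["scene"]@[.1565,-.527,.19,1];print(c[:2]/c[2])
E
```

```text
(250, 154) [ 0.267 -0.495]
(192, 128) [ 0.284 -0.761]
(312, 122) [-0.019 -0.534]
(262, 156) [ 0.25  -0.461]
(312, 143) [ 0.089 -0.423]
0.1 [array([ 0.224, -0.883]), array([ 0.209, -0.587]), array([-0.112, -0.619])]
0.13 [array([ 0.268, -0.805]), array([ 0.254, -0.525]), array([-0.049, -0.556])]
0.16 [array([ 0.313, -0.727]), array([ 0.3  , -0.463]), array([ 0.014, -0.492])]
brush [ 0.394 -0.422]
brush [ 0.552 -0.322]
[268.576  75.946]
```

View pics/wrist0.png

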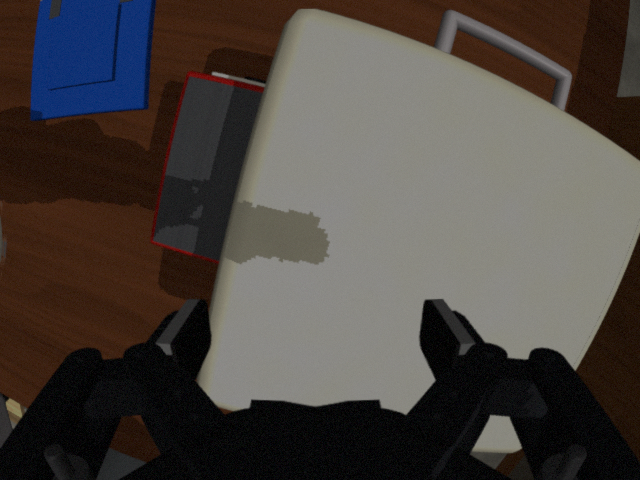

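The wrist picture shows the hand over the kiln lid, so I rise first, then travel across, turning and closing the fingers on the way.

Request:
carry_out --plan '[{"travel": [0,0,0.14],"angular": [0,0,0],"grip": -1},{"travel": [0.1,0.08,0.17],"angular": [0,0,0.2],"grip": -1},{"travel": [0.2,0.16,0.17],"angular": [0,0,0.4],"grip": -1},{"travel": [0.3,0.24,0.17],"angular": [0,0,0.6],"grip": -1},{"travel": [0.4,0.32,0.17],"angular": [0,0,0.8],"grip": -1},{"travel": [0.5,0.4,0.17],"angular": [0,0,1],"grip": -1},{"travel": [0.6,0.48,0.17],"angular": [0,0,1],"grip": -1},{"travel": [0.7,0.56,0.17],"angular": [0,0,1],"grip": -1}]'

```text
time: 0.82
ee_pos: [0.3677, -0.3578, 0.2542]
tcp_rot: [-180.0, 0.0, 45.2]
wrist_force: [0.0, -0.4, 0.2]
opening: -0.0
grasp_force: 0.0
```

Request:
carry_out --plan '[{"travel": [0.1,0.08,0],"angular": [0,0,0.2],"grip": -1},{"travel": [0.2,0.16,0],"angular": [0,0,0.4],"grip": -1},{"travel": [0.3,0.24,0],"angular": [0,0,0.6],"grip": -1},{"travel": [0.4,0.32,0],"angular": [0,0,0.8],"grip": -1},{"travel": [0.5,0.4,0],"angular": [0,0,1],"grip": -1},{"travel": [0.6,0.48,0],"angular": [0,0,1],"grip": -1},{"travel": [0.68,0.54,0],"angular": [0,0,1],"grip": -1},{"travel": [0.68,0.54,0],"angular": [0,0,1],"grip": -1}]'

```text
time: 1.48
ee_pos: [0.5739, -0.1936, 0.2523]
tcp_rot: [-179.9, -0.1, 74.1]
wrist_force: [-0.4, -0.6, -1.2]
opening: 0.0004
grasp_force: 0.0
```

Request:
carry_out --plan '[{"travel": [0,0,0],"angular": [0,0,0.25],"grip": -1},{"travel": [0.006,0,-0.08],"angular": [0,0,0.5],"grip": -1},{"travel": [0.006,0,-0.16],"angular": [0,0,0.77],"grip": -1},{"travel": [0.006,0,-0.25],"angular": [0,0,0.77],"grip": -1},{"travel": [0.006,0,-0.34],"angular": [0,0,0.77],"grip": -1},{"travel": [0.006,0,-0.44],"angular": [0,0,0.77],"grip": -1},{"travel": [0.006,0,-0.44],"angular": [0,0,0.77],"grip": -1},{"travel": [0.006,0,-0.44],"angular": [0,0,0.77],"grip": -1}]'

```text
time: 2.15
ee_pos: [0.5712, -0.1971, 0.1213]
tcp_rot: [-179.8, -0.1, 95.9]
wrist_force: [-0.3, 0.6, 1.4]
opening: -0.0001
grasp_force: 0.0
```

```bash
python3 - <<'E'
from workcell import monitor, cams
import cv2
o=monitor.get_obs();print(o["ee_pos"],o["tcp_rot"],o["wrist_force"])
a=cams.camera("side")["frame"][165:330,205:375,::-1];b=cams.camera("wrist")["frame"][:,:,::-1]
a=cv2.resize(a,(330,320),interpolation=cv2.INTER_CUBIC);b=cv2.resize(b,(427,320),interpolation=cv2.INTER_AREA)
cv2.imwrite("pics/d1.png",cv2.hconcat([a,b]))
E
```

```text
[ 0.57118357 -0.1970992   0.12132187] [-1.79827938e+02 -7.61275091e-02  9.58844127e+01] [-0.31986341  0.59188388  1.44080689]
```

View pics/d1.png

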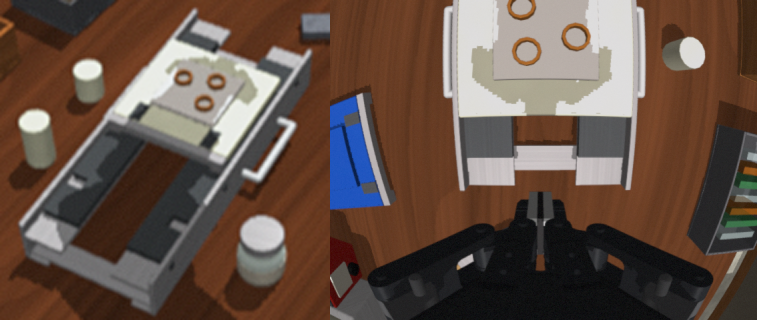

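The wrist picture shows the fingers centred on the gap behind the board (about column 541, gap centre 547), just short of its trailing edge. So I shift 5 mm across and descend.

Request:
carry_out --plan '[{"travel": [0.017,0,0],"angular": [0,0,0],"grip": -1},{"travel": [0.017,0,-0.05],"angular": [0,0,0],"grip": -1},{"travel": [0.017,0,-0.1],"angular": [0,0,0],"grip": -1},{"travel": [0.017,0,-0.15],"angular": [0,0,0],"grip": -1},{"travel": [0.017,0,-0.2],"angular": [0,0,0],"grip": -1},{"travel": [0.017,0,-0.205],"angular": [0,0,0],"grip": -1},{"travel": [0.017,0,-0.205],"angular": [0,0,0],"grip": -1},{"travel": [0.017,0,-0.205],"angular": [0,0,0],"grip": -1}]'

```text
time: 2.92
ee_pos: [0.5784, -0.1975, 0.0625]
tcp_rot: [179.9, 0.0, 95.9]
wrist_force: [0.6, -0.3, 0.0]
opening: -0.0002
grasp_force: 0.0
```

Request:
carry_out --plan '[{"travel": [0,0.02,-0.015],"angular": [0,0,0],"grip": -1},{"travel": [-0.003,0.04,-0.015],"angular": [0,0,0],"grip": -1},{"travel": [-0.006,0.06,-0.015],"angular": [0,0,0],"grip": -1},{"travel": [-0.008,0.08,-0.015],"angular": [0,0,0],"grip": -1},{"travel": [-0.01,0.095,-0.015],"angular": [0,0,0],"grip": -1},{"travel": [-0.01,0.095,-0.015],"angular": [0,0,0],"grip": -1}]'

```text
time: 3.42
ee_pos: [0.5746, -0.1676, 0.0566]
tcp_rot: [180.0, -0.0, 96.0]
wrist_force: [-0.5, 0.1, 0.4]
opening: 0.0001
grasp_force: 0.0
```

Request:
carry_out --plan '[{"travel": [-0.001,0.01,0],"angular": [0,0,0],"grip": -1},{"travel": [-0.002,0.02,0],"angular": [0,0,0],"grip": -1},{"travel": [-0.003,0.03,0],"angular": [0,0,0],"grip": -1},{"travel": [-0.004,0.04,0],"angular": [0,0,0],"grip": -1},{"travel": [-0.005,0.05,0],"angular": [0,0,0],"grip": -1},{"travel": [-0.006,0.06,0],"angular": [0,0,0],"grip": -1}]'

```text
time: 3.92
ee_pos: [0.5727, -0.1505, 0.0563]
tcp_rot: [-180.0, -0.0, 95.9]
wrist_force: [-0.0, -0.0, 0.7]
opening: 0.0002
grasp_force: 0.0
```

Request:
carry_out --plan '[{"travel": [-0.001,0.01,0],"angular": [0,0,0],"grip": -1},{"travel": [-0.002,0.02,0],"angular": [0,0,0],"grip": -1},{"travel": [-0.003,0.03,0],"angular": [0,0,0],"grip": -1},{"travel": [-0.004,0.04,0],"angular": [0,0,0],"grip": -1},{"travel": [-0.005,0.05,0],"angular": [0,0,0],"grip": -1},{"travel": [-0.006,0.06,0],"angular": [0,0,0],"grip": -1},{"travel": [-0.007,0.07,0],"angular": [0,0,0],"grip": -1},{"travel": [-0.008,0.08,0],"angular": [0,0,0],"grip": -1}]'

```text
time: 4.58
ee_pos: [0.5703, -0.1264, 0.0563]
tcp_rot: [-180.0, -0.0, 95.9]
wrist_force: [0.2, -1.1, -0.7]
opening: 0.0002
grasp_force: 0.0
```

Request:
carry_out --plan '[{"travel": [-0.001,0.01,0],"angular": [0,0,0],"grip": -1},{"travel": [-0.002,0.02,0],"angular": [0,0,0],"grip": -1},{"travel": [-0.003,0.03,0],"angular": [0,0,0],"grip": -1},{"travel": [-0.004,0.04,0],"angular": [0,0,0],"grip": -1},{"travel": [-0.005,0.05,0],"angular": [0,0,0],"grip": -1},{"travel": [-0.006,0.06,0],"angular": [0,0,0],"grip": -1},{"travel": [-0.007,0.07,0],"angular": [0,0,0],"grip": -1},{"travel": [-0.008,0.08,0],"angular": [0,0,0],"grip": -1}]'

```text
time: 5.25
ee_pos: [0.5679, -0.1024, 0.0563]
tcp_rot: [-180.0, 0.0, 95.9]
wrist_force: [-0.8, 0.5, -0.2]
opening: -0.0002
grasp_force: 0.0
```

```bash
python3 - <<'E'
from workcell import monitor, cams
import cv2
o=monitor.get_obs();print(o["ee_pos"],o["tcp_rot"],o["wrist_force"])
a=cams.camera("side")["frame"][125:330,205:375,::-1];b=cams.camera("wrist")["frame"][:,:,::-1]
a=cv2.resize(a,(340,410),interpolation=cv2.INTER_CUBIC);b=cv2.resize(b[:410,90:540],(450,410))
cv2.imwrite("pics/d2.png",cv2.hconcat([a,b]))
E
```

```text
[ 0.56790473 -0.10242408  0.05628631] [-1.79999598e+02  2.17497125e-04  9.58995775e+01] [-0.77659341  0.51749456 -0.24329697]
```

View pics/d2.png

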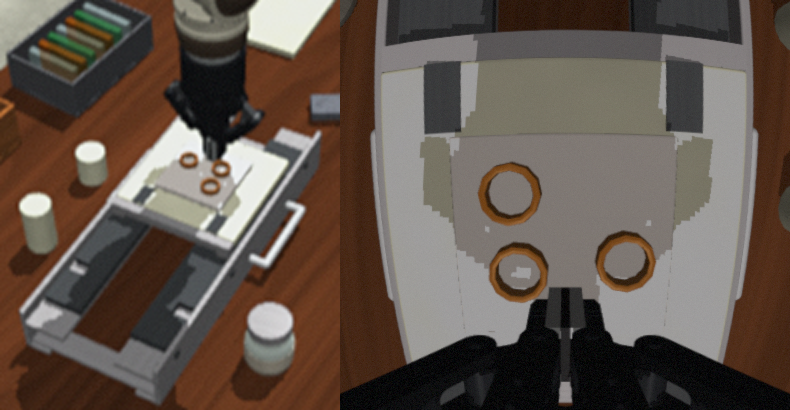

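The fingertips look to be over the board, near side-crop (213,158), rather than behind it, and the force is about zero. I'll check where the reported TCP should project.

```bash
python3 - <<'E'
from h import *
pr=lambda n,X:(lambda c:c[:2]/c[2])(P[n]@[*X,1])
x=[.5679,-.1024]
for z in(.045,.056,.075,.09,.1,.12):print(z,pr("side",[*x,z]),pr("scene",[*x,z]))
from workcell import cams
c=cams.camera("scene")["frame"][150:330,160:400,::-1];cv2.imwrite("pics/d3.png",cv2.resize(c,None,fx=3.3,fy=3.3,interpolation=cv2.INTER_CUBIC))
s=cams.camera("side");print(abs(s["view"]-d["side"]["view"]).max())
E
```

```text
0.045 [311.91347077 214.14503289] [253.3742187  243.79613759]
0.056 [311.85993069 211.08748429] [252.98439562 239.42182421]
0.075 [311.76593468 205.71959208] [252.2991069  231.73200849]
0.09 [311.69033566 201.40230909] [251.7471027  225.53781551]
0.1 [311.63923749 198.4842122 ] [251.37357183 221.34632151]
0.12 [311.53532164 192.54982134] [250.61287962 212.81038218]
0.0
```

View pics/d3.png

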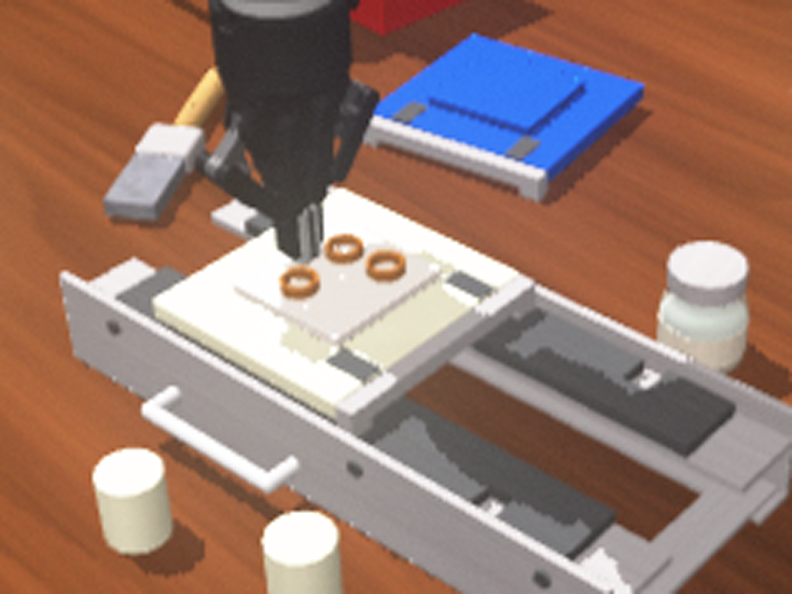

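The visible tip (scene-crop 305,262) triangulates to z≈0.08, not the expected 0.045. I'll check the reported hand height against the rings as seen by the wrist camera.

```bash
python3 - <<'E'
from h import *
from scipy.spatial.transform import Rotation as Rn
from scipy.optimize import least_squares
np.set_printoptions(precision=4,suppress=True)
w=d["wrist"];K=w["mtx"];T=w["T_tool_cam"];f=K[0,0]
R=Rn.from_euler("xyz",[180,0,95.9],degrees=True).as_matrix();p=np.array([.5679,-.1024,.0563])
def pr(X,p):
    c=T[:3,:3].T@(R.T@(X-p)-T[:3,3]);v=np.array([c[0],-c[1],-c[2]])
    a=np.arctan2(np.hypot(v[0],v[1]),v[2]);return K[:2,2]+f*a*v[:2]/np.hypot(v[0],v[1])
W=np.array([[.5405,-.0588,.09],[.549,-.098,.09],[.5875,-.080,.09]])
ob=np.array([[510,193],[518,272],[625,262]])-[250,0]
for X,u in zip(W,ob):print(pr(X,p),u)
r=least_squares(lambda q:np.ravel([pr(X,q)-u for X,u in zip(W,ob)]),p);print(r.x,r.fun)
print("tip",[pr(p+R@np.array(a),p) for a in([0,0,.011],[.011,0,.011],[.011,.0145,.011],[.011,0,-.024])])
print(tri((np.array([252.4,229.4])-[170,190])*3.3,(np.array([311.5,204])-[205,165])*3.6))
E
```

```text
[257.3423 201.88  ] [260 193]
[272.3916 298.7481] [268 272]
[372.3678 266.5867] [375 262]
[ 0.5684 -0.1055  0.0645] [-0.2234 -2.3953  5.7335 12.0195 -5.5507 -9.2218]
tip [array([316.8425, 274.4091]), array([316.8759, 254.4713]), array([344.9325, 254.4466]), array([317.2482, 279.5526])]
[ 0.568  -0.1014  0.0814]
```

Ring A has moved about 6 mm. The fingertips sit higher than the reported pose implies (≈0.084 m), so they slid over the slab instead of behind it. I'll lift, retreat, and measure the tip before descending again.

Request:
carry_out --plan '[{"travel": [0,0,0.05],"angular": [0,0,0],"grip": -1},{"travel": [0,0,0.1],"angular": [0,0,0],"grip": -1},{"travel": [0.007,-0.07,0.1],"angular": [0,0,0],"grip": -1},{"travel": [0.014,-0.14,0.1],"angular": [0,0,0],"grip": -1},{"travel": [0.021,-0.21,0.1],"angular": [0,0,0],"grip": -1},{"travel": [0.029,-0.275,0.1],"angular": [0,0,0],"grip": -1},{"travel": [0.029,-0.275,0.05],"angular": [0,0,0],"grip": -1},{"travel": [0.029,-0.275,0.03],"angular": [0,0,0],"grip": -1}]'

```text
time: 6.12
ee_pos: [0.5762, -0.1863, 0.0639]
tcp_rot: [-179.9, -0.0, 95.8]
wrist_force: [-0.1, 0.8, -1.1]
opening: 0.0
grasp_force: 0.0
```

```bash
python3 - <<'E'
from h import *
from workcell import monitor, cams
o=monitor.get_obs();print(o["ee_pos"],o["tcp_rot"],o["wrist_force"])
pr=lambda n,X:(lambda c:c[:2]/c[2])(P[n]@[*X,1])
im=[]
for n,(x0,y0) in dict(scene=(170,150),side=(250,120)).items():
    c=cams.camera(n)["frame"][y0:y0+110,x0:x0+130,::-1]
    im.append(cv2.resize(c,None,fx=3,fy=3,interpolation=cv2.INTER_CUBIC))
    for z in(-.011,0,.03): print(n,z,(pr(n,o["ee_pos"]+[0,0,z])-[x0,y0])*3)
cv2.imwrite("pics/d4.png",cv2.hconcat(im))
E
```

```text
[ 0.57624987 -0.18632523  0.0638767 ] [-1.79942932e+02 -2.29999050e-02  9.57980135e+01] [-0.14921354  0.78859917 -1.11036264]
scene -0.011 [164.22243094 226.44519277]
scene 0 [162.56036941 213.44215946]
scene 0.03 [157.92069408 177.14395284]
side -0.011 [232.36967156 214.35463645]
side 0 [232.4832371  205.06439992]
side 0.03 [232.79973669 179.17312939]
```

View pics/d4.png

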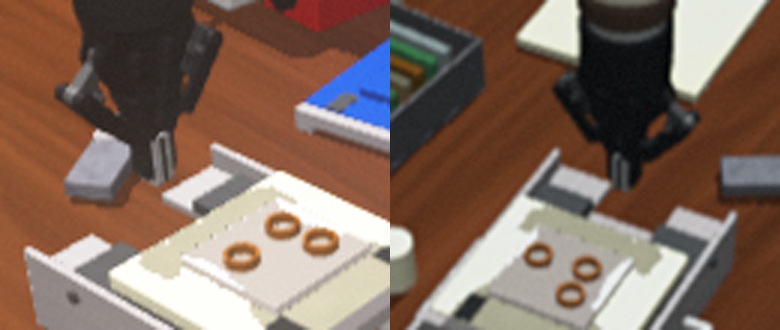

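The tip shows at (157,185) in the scene crop and (235,190) in the side crop, so it is really about 20–25 mm above the reported TCP. The reported TCP therefore has to reach about 0.018 to hang the tips at about 0.04, below the slab.

Request:
carry_out --plan '[{"travel": [0,0,-0.04],"angular": [0,0,0],"grip": -1},{"travel": [0,0,-0.08],"angular": [0,0,0],"grip": -1},{"travel": [0,0,-0.11],"angular": [0,0,0],"grip": -1},{"travel": [0,0,-0.13],"angular": [0,0,0],"grip": -1},{"travel": [0,0,-0.15],"angular": [0,0,0],"grip": -1},{"travel": [0,0,-0.15],"angular": [0,0,0],"grip": -1}]'

```text
time: 6.72
ee_pos: [0.5759, -0.1848, 0.0187]
tcp_rot: [-179.9, -0.0, 95.9]
wrist_force: [0.1, 0.4, -0.5]
opening: -0.0001
grasp_force: 0.0
```

Request:
carry_out --plan '[{"travel": [-0.001,0.01,0],"angular": [0,0,0],"grip": -1},{"travel": [-0.002,0.02,0],"angular": [0,0,0],"grip": -1},{"travel": [-0.003,0.03,0],"angular": [0,0,0],"grip": -1},{"travel": [-0.004,0.04,0],"angular": [0,0,0],"grip": -1},{"travel": [-0.005,0.05,0],"angular": [0,0,0],"grip": -1},{"travel": [-0.006,0.06,0],"angular": [0,0,0],"grip": -1},{"travel": [-0.007,0.07,0],"angular": [0,0,0],"grip": -1},{"travel": [-0.008,0.08,0],"angular": [0,0,0],"grip": -1}]'

```text
time: 7.38
ee_pos: [0.5742, -0.1609, 0.0204]
tcp_rot: [180.0, 0.0, 95.9]
wrist_force: [0.9, -0.6, 0.2]
opening: 0.0
grasp_force: 0.0
```

Request:
carry_out --plan '[{"travel": [-0.001,0.01,0],"angular": [0,0,0],"grip": -1},{"travel": [-0.002,0.02,0],"angular": [0,0,0],"grip": -1},{"travel": [-0.003,0.03,0],"angular": [0,0,0],"grip": -1},{"travel": [-0.004,0.04,0],"angular": [0,0,0],"grip": -1},{"travel": [-0.005,0.05,0],"angular": [0,0,0],"grip": -1},{"travel": [-0.006,0.06,0],"angular": [0,0,0],"grip": -1}]'

```text
time: 7.88
ee_pos: [0.5724, -0.143, 0.0203]
tcp_rot: [180.0, 0.0, 95.9]
wrist_force: [0.3, -1.2, 0.8]
opening: 0.0
grasp_force: 1.0
```

```bash
python3 - <<'E'
from workcell import monitor, cams
import cv2
o=monitor.get_obs();print(o["wrist_force"])
im=[cv2.resize(cams.camera(n)["frame"][y0:y0+150,x0:x0+160,::-1],None,fx=2.5,fy=2.5,interpolation=cv2.INTER_CUBIC) for n,(x0,y0) in dict(scene=(170,150),side=(240,120)).items()]
cv2.imwrite("pics/d5.png",cv2.hconcat(im))
E
```

```text
[ 0.3256065  -1.17917555  0.83672164]
```

View pics/d5.png

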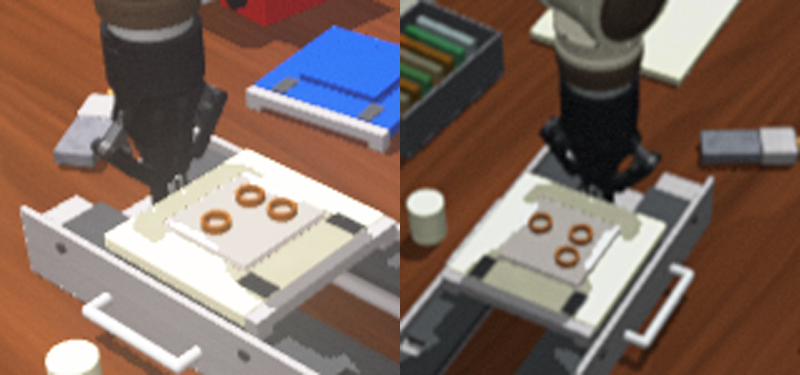

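The tips are now hidden behind the slab's trailing edge and touching it lightly. The picture quota is used up, so from here I go by force and by tracking the rings in code. Now the push.

Request:
carry_out --plan '[{"travel": [-0.001,0.01,0],"angular": [0,0,0],"grip": -1},{"travel": [-0.002,0.02,0],"angular": [0,0,0],"grip": -1},{"travel": [-0.003,0.03,0],"angular": [0,0,0],"grip": -1},{"travel": [-0.004,0.04,0],"angular": [0,0,0],"grip": -1},{"travel": [-0.005,0.05,0],"angular": [0,0,0],"grip": -1},{"travel": [-0.006,0.06,0],"angular": [0,0,0],"grip": -1},{"travel": [-0.007,0.07,0],"angular": [0,0,0],"grip": -1},{"travel": [-0.008,0.08,0],"angular": [0,0,0],"grip": -1}]'

```text
time: 8.65
ee_pos: [0.57, -0.1189, 0.0203]
tcp_rot: [-180.0, -0.0, 95.9]
wrist_force: [0.1, -2.2, -0.2]
opening: 0.0001
grasp_force: 1.0
```

```bash
cat > track.py <<'E'
from h import *
from workcell import monitor, cams
np.set_printoptions(precision=4,suppress=True)
t=np.array([.5453,.0954]);th=np.radians(96.11);ex=np.array([np.cos(th),np.sin(th)]);ey=np.array([-ex[1],ex[0]])
def rings(f):
    h=cv2.cvtColor(np.ascontiguousarray(f),cv2.COLOR_RGB2HSV)
    r=np.zeros(f.shape[:2],np.uint8);r[180:330,170:400]=1
    # inside convex region of white slab: light pixels, filled
    s=((h[...,1]<75)&(h[...,2]>120)).astype(np.uint8)*r
    s=cv2.morphologyEx(s,cv2.MORPH_OPEN,np.ones((3,3),np.uint8))
    n,l,st,_=cv2.connectedComponentsWithStats(s);k=1+st[1:,4].argmax()
    cs,_=cv2.findContours((l==k).astype(np.uint8),cv2.RETR_EXTERNAL,cv2.CHAIN_APPROX_NONE)
    m=np.zeros_like(s);cv2.fillConvexPoly(m,cv2.convexHull(max(cs,key=cv2.contourArea)),1)
    a=((h[...,0]<20)&(h[...,1]>120)).astype(np.uint8)*m
    n,l,st,c=cv2.connectedComponentsWithStats(a)
    return [c[i] for i in range(1,n) if 20<st[i,4]<200]
def report(frames=None):
    if frames is None:
        o=monitor.get_obs();print("t",o["time"],"tcp stand",(o["ee_pos"][:2]-t)@ex,"F",o["wrist_force"])
    R={}
    for n in("scene","side"):
        f=frames[n]["frame"] if frames else cams.camera(n)["frame"]
        R[n]=rings(f)
    print({k:len(v) for k,v in R.items()})
    for a in R["scene"]:
        best=None
        for b in R["side"]:
            X=cv2.triangulatePoints(P["scene"],P["side"],a,b)[:,0];X=X[:3]/X[3]
            e=sum(np.linalg.norm((lambda c:c[:2]/c[2])(P[n]@[*X,1])-q) for n,q in(("scene",a),("side",b)))+abs(X[2]-.087)*300
            if best is None or e<best[0]:best=(e,X)
        if best: X=best[1];print("ring stand x,y,z",np.array([(X[:2]-t)@ex,(X[:2]-t)@ey,X[2]]),"err",best[0])
E
python3 -c "
from track import *
report(d);report()"
```

```text
{'scene': 3, 'side': 3}
ring stand x,y,z [-0.1907  0.0152  0.0873] err 1.923977482515533
ring stand x,y,z [-0.15    0.0186  0.0876] err 1.8916185872991893
ring stand x,y,z [-0.1779 -0.0257  0.0873] err 1.696974602702117
t 8.65 tcp stand -0.2156807568556174 F [ 0.117  -2.2149 -0.1649]
{'scene': 5, 'side': 3}
ring stand x,y,z [-0.1426  0.0164  0.0877] err 1.5947442961736196
ring stand x,y,z [-0.1105  0.0183  0.0884] err 1.3481218854625838
ring stand x,y,z [-0.139  -0.0256  0.0867] err 1.7238180430336536
ring stand x,y,z [-0.2542 -0.0911 -0.0196] err 54.101227276274486
ring stand x,y,z [-0.1625 -0.064  -0.0114] err 71.60458423751095
```

Tracking works: the board has moved 39 mm with a force of about 2 N. About 54 mm remain.

Request:
carry_out --plan '[{"travel": [-0.001,0.01,0],"angular": [0,0,0],"grip": -1},{"travel": [-0.002,0.02,0],"angular": [0,0,0],"grip": -1},{"travel": [-0.003,0.03,0],"angular": [0,0,0],"grip": -1},{"travel": [-0.004,0.04,0],"angular": [0,0,0],"grip": -1},{"travel": [-0.005,0.05,0],"angular": [0,0,0],"grip": -1},{"travel": [-0.006,0.06,0],"angular": [0,0,0],"grip": -1},{"travel": [-0.007,0.07,0],"angular": [0,0,0],"grip": -1},{"travel": [-0.008,0.08,0],"angular": [0,0,0],"grip": -1}]'

```text
time: 9.42
ee_pos: [0.5676, -0.0949, 0.0203]
tcp_rot: [-180.0, -0.0, 95.9]
wrist_force: [0.5, -2.1, -0.1]
opening: -0.0002
grasp_force: 0.9
```

Request:
carry_out --plan '[{"travel": [-0.001,0.007,0],"angular": [0,0,0],"grip": -1},{"travel": [-0.001,0.014,0],"angular": [0,0,0],"grip": -1},{"travel": [-0.002,0.02,0],"angular": [0,0,0],"grip": -1},{"travel": [-0.003,0.027,0],"angular": [0,0,0],"grip": -1},{"travel": [-0.003,0.033,0],"angular": [0,0,0],"grip": -1},{"travel": [-0.004,0.04,0],"angular": [0,0,0],"grip": -1}]'

```text
time: 9.92
ee_pos: [0.5664, -0.0831, 0.0203]
tcp_rot: [-180.0, 0.0, 95.9]
wrist_force: [0.1, -2.0, -0.5]
opening: -0.0
grasp_force: 0.8
```

```bash
python3 -c "
from track import *
report()"
```

```text
t 9.9167 tcp stand -0.17972742166095595 F [ 0.0824 -2.0311 -0.4917]
{'scene': 8, 'side': 3}
ring stand x,y,z [-0.1748 -0.061   0.0737] err 55.57676607240037
ring stand x,y,z [-0.2185 -0.089   0.0435] err 79.1789687990368
ring stand x,y,z [-0.15   -0.0481  0.0705] err 34.38588163810425
ring stand x,y,z [-0.1066  0.0163  0.0876] err 1.5804907246961413
ring stand x,y,z [-0.0751  0.0186  0.0878] err 1.2613397597241647
ring stand x,y,z [-0.1027 -0.0259  0.0872] err 1.481884202197599
ring stand x,y,z [-0.2291 -0.0981 -0.0171] err 66.58720538992637
ring stand x,y,z [-0.1442 -0.0694 -0.0149] err 59.35427891950114
```

Request:
carry_out --plan '[{"travel": [-0.0005,0.005,0],"angular": [0,0,0],"grip": -1},{"travel": [-0.001,0.01,0],"angular": [0,0,0],"grip": -1},{"travel": [-0.0015,0.015,0],"angular": [0,0,0],"grip": -1},{"travel": [-0.002,0.02,0],"angular": [0,0,0],"grip": -1},{"travel": [-0.0025,0.025,0],"angular": [0,0,0],"grip": -1},{"travel": [-0.003,0.03,0],"angular": [0,0,0],"grip": -1}]'

```text
time: 10.52
ee_pos: [0.5655, -0.0741, 0.0203]
tcp_rot: [180.0, 0.0, 95.9]
wrist_force: [-0.4, -0.9, 0.4]
opening: 0.0001
grasp_force: 0.9
```

Request:
carry_out --plan '[{"travel": [0,0.004,0],"angular": [0,0,0],"grip": -1},{"travel": [-0.001,0.008,0],"angular": [0,0,0],"grip": -1},{"travel": [-0.001,0.012,0],"angular": [0,0,0],"grip": -1},{"travel": [-0.001,0.015,0],"angular": [0,0,0],"grip": -1}]'

```text
time: 10.85
ee_pos: [0.5652, -0.0696, 0.0203]
tcp_rot: [-180.0, -0.0, 95.9]
wrist_force: [0.1, -2.2, -0.8]
opening: -0.0
grasp_force: 0.9
```

Request:
carry_out --plan '[{"travel": [0,0.003,0],"angular": [0,0,0],"grip": -1},{"travel": [-0.001,0.006,0],"angular": [0,0,0],"grip": -1},{"travel": [-0.001,0.01,0],"angular": [0,0,0],"grip": -1}]'

```text
time: 11.1
ee_pos: [0.5649, -0.0666, 0.0203]
tcp_rot: [-180.0, -0.0, 95.9]
wrist_force: [0.0, -0.7, 0.0]
opening: 0.0
grasp_force: 0.0
```

```bash
python3 -c "
from track import *
report()" | grep -v "err [2-9]"
```

```text
t 11.1 tcp stand -0.16318353229988797 F [ 0.0439 -0.6905  0.0467]
{'scene': 7, 'side': 4}
```

```bash
python3 -c "
from track import *
report()" | grep -v "err [0-9][0-9]"
```

```text
t 11.2 tcp stand -0.16291341242778626 F [-0.417   0.0884 -0.2643]
{'scene': 7, 'side': 4}
ring stand x,y,z [-0.0895  0.0163  0.0803] err 3.267052915491713
ring stand x,y,z [-0.0586  0.0187  0.0805] err 2.8998600222629243
ring stand x,y,z [-0.0848 -0.0238  0.0808] err 3.1510298082606454
```

All three rings sit 7 mm lower, evenly front to back, and contact force has vanished, so the board has dropped in. I'll back straight off, then lift away.

Request:
carry_out --plan '[{"travel": [0.002,-0.02,0],"angular": [0,0,0],"grip": -1},{"travel": [0.005,-0.05,0],"angular": [0,0,0],"grip": -1},{"travel": [0.01,-0.1,0],"angular": [0,0,0],"grip": -1},{"travel": [0.015,-0.14,0],"angular": [0,0,0],"grip": -1},{"travel": [0.015,-0.14,0.1],"angular": [0,0,0],"grip": -1},{"travel": [0.015,-0.14,0.2],"angular": [0,0,0],"grip": -1},{"travel": [0.015,-0.2,0.33],"angular": [0,0,0],"grip": -1},{"travel": [0.015,-0.3,0.45],"angular": [0,0,0],"grip": -1}]'

```text
time: 11.97
ee_pos: [0.5694, -0.1526, 0.1525]
tcp_rot: [180.0, -0.0, 96.0]
wrist_force: [0.7, 0.3, 0.5]
opening: 0.0
grasp_force: 0.0
```

Request:
carry_out --plan '[{"travel": [0,-0.1,0.1],"angular": [0,0,0],"grip": -1},{"travel": [0,-0.2,0.15],"angular": [0,0,0],"grip": -1},{"travel": [0,-0.2,0.15],"angular": [0,0,0],"grip": -1},{"travel": [0,-0.2,0.15],"angular": [0,0,0],"grip": -1}]'

```text
time: 12.3
ee_pos: [0.5696, -0.2151, 0.196]
tcp_rot: [179.9, 0.0, 95.7]
wrist_force: [0.5, -0.1, -0.0]
opening: 0.0
grasp_force: 0.0
```

```bash
python3 -c "
from track import *
report()
# bar vs slab trailing edge heights: board-plane fit from dense ORB is overkill; compare slab hull corners
for n in('scene','side'):
    f=np.ascontiguousarray(cams.camera(n)['frame']);h=cv2.cvtColor(f,cv2.COLOR_RGB2HSV)
    s=((h[...,1]<75)&(h[...,1]>12)&(h[...,2]>150)).astype(np.uint8);m=np.zeros_like(s);m[180:330,170:400]=1;s=cv2.morphologyEx(s*m,cv2.MORPH_OPEN,np.ones((3,3),np.uint8))
    k,l,st,_=cv2.connectedComponentsWithStats(s);c,_=cv2.findContours((l==1+st[1:,4].argmax()).astype(np.uint8),0,2)
    q=cv2.approxPolyDP(cv2.convexHull(max(c,key=cv2.contourArea)),4,True)[:,0];print(n,q.tolist())
    pj=lambda X:((lambda c:c[:2]/c[2])(P[n]@[*X,1])).round(1).tolist()
    for z in(.069,.076):
        print(z,[pj([*(t+ex*x+ey*y),z]) for x in(-.151,-.001) for y in(-.08,.08)])
" | grep -v "err [0-9][0-9]"
```

```text
t 12.3 tcp stand -0.31129841038471046 F [ 0.5144 -0.0612 -0.0091]
{'scene': 5, 'side': 3}
ring stand x,y,z [-0.0897  0.0165  0.0804] err 3.2180204745670578
ring stand x,y,z [-0.0584  0.0189  0.0811] err 2.880163313088704
ring stand x,y,z [-0.0846 -0.0239  0.0812] err 3.0931688113464113
scene [[259, 250], [287, 233], [327, 245], [341, 265], [314, 285], [294, 281]]
0.069 [[240.9, 262.7], [297.3, 225.1], [302.3, 297.5], [356.7, 253.4]]
0.076 [[240.5, 259.7], [297.3, 222.3], [302.2, 294.4], [356.8, 250.4]]
side [[317, 227], [295, 256], [260, 244], [290, 217]]
0.069 [[274.8, 209.2], [332.2, 231.3], [241.7, 249.9], [301.9, 275.3]]
0.076 [[274.6, 207.2], [332.3, 229.3], [241.3, 248.0], [301.8, 273.3]]
```

The rings stay uniformly about 6.5 mm lower (front and back alike), so both ends are down. I'm handing in.

```bash
python3 -c "
from workcell import ticket
print(ticket.job_done())"
```

```text
the job is handed in; nothing more can be done
None
```

I pushed the board until it dropped into the notches, stopped there, withdrew the hand clear and handed the job in. Tracking put all three rings still on it and about 6.5 mm lower, front and back alike. An earlier pass rode over the slab by mistake and nudged one ring several millimetres along the tile. The judge's result was not shown.

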